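Close the drilling jig on a stool leg and start its wing screw

ROBOT

A 6-joint arm with a two-finger parallel gripper is mounted at the origin on the work surface. World frame = base frame: x ahead of the robot, y to its left, z up, the work surface at z = 0. Lengths are in m, angles in rad, forces in N, time in s.
With the tool pointing down it reaches from about 0.275 to 0.75 m from the base axis. Payload 10.2 kg.
Tool frame: the origin (TCP) lies between the finger pads, 19 mm behind the fingertips; this is the grasp point; z points along the fingers, y is the line along which they close (so a half turn about z gives the same grasp; the last joint's range is limited). The gripper opens to 85 mm and grips with 20 to 120 N. Pads are 22 mm wide; open, the fingers measure 114 mm over their backs; the gripper's body (76 mm by 85 mm) begins 54 mm behind the grasp point. The pads swing forward as they close: fully open they stand 13 mm farther back than shut.
Start: joints at [0.894, 0.313, 1.498, -0, 1.331, -0.223], TCP at [0.23, 0.472, 0.25] pointing down, gripper open.
Joint ranges: [-2.94, 2.94], [-0.97, 2.17], [0.19, 2.56], [-1.23, 4.37], [0.02, 3.11], [-2.88, 2.88]. Speed limits (rad/s): [2.39, 2.39, 3.01, 3.14, 3.14, 3.14].

INTERFACE

Orientations are given as [roll, pitch, yaw] about the fixed x, y, z axes, in that order (R = Rz(yaw) Ry(pitch) Rx(roll)).
In Python, from workcell import * gives the robot as it stands. Calls block until the motion is done:
- move_ptp(position, orientation): joint-space move of the TCP to a pose.
- move_straight(position, orientation=None, v=0.15): straight line of the TCP; orientation=None keeps the orientation; v is the mean speed in m/s.
- goto_joints(angles): joint-space move.
- let_go() and close_gripper(grasp_force=None): open the fingers fully, or close them until they stop; grasp_force is the grip in N (None keeps the last).
- pause(seconds).
- ik(position, orientation): joint angles nearest the present ones, or None.
- read_state(): the state.
- camera(name): name is "scene" or "top" or "wrist"; returns a dict with "color" (420x560x3 uint8, blue, green, red), "camera_matrix" (3x3 intrinsics, pixels), "world_from_camera" (4x4, takes a point from camera to world coordinates). Camera axes: x right, y down, z forward; pixel columns grow to the right and rows downward; lengths in m; the calibration is good to about 2 mm. The wrist camera is an equidistant fisheye: a pixel r from the principal point sees the ray r / f radians off the axis. A picture is of the moment at which its call begins. There is no depth.
A pose or a line that the arm cannot do raises PlanningError and nothing moves.
- finish_job(): hands the job in; it is judged then, once.
The state is a dict: "time_s": time; "qpos": joint angles; "qvel": joint speeds; "joint_torque": joint torques, N m; "position": TCP position; "tcp_rot": TCP orientation; "ft_force": force on the tool from outside, world axes, zero at the start; "ft_torque": the same for the moment, N m; "width": opening from 0.0 (shut) to 1.0 (fully open); "finger_force": force on a finger pad.
Only numpy, scipy, OpenCV 4.12 (cv2) and the standard library are available. Lean on these libraries where they do the work, as an engineer would, in place of code of your own. Each camera call takes 0.05 s, during which the arm holds its last target. There are 200 camera calls.

TASK

The turned stool leg lies ready in the drilling jig. Swing the jig's hinged leaf down until it rests fully in its catch, then start its captive orange wing screw: turn it backward (anticlockwise seen from above) until you feel it drop into its thread, then forward (clockwise) one full turn from that drop and no further, letting go and taking a new hold as often as you need. Finish with the wing held between the fingers so that the leg can still be adjusted, the leaf still closed, and leave the mallet, the try square and the spare blank where they lie.

Things in the scene. Friction and masses are not known exactly. Their poses are not given: they have to be found in the camera images.
- jig: Green drilling jig bolted to the bench, immovable: base plate 230 x 130 x 12 mm, 94 mm high in all without leaf and screw. Origin: on the bench amid the base. Jig x runs from the hinge lugs (x = -75 mm) over the fixed stool leg (38 mm thick, 290 mm long, along jig y at x = -22 mm, its top 73 mm above the bench) to the latch post with the catch (x = +40 mm); z up.
- catch (a point): Middle of the catch on the latch post: centre of the mouth of the vertical threaded brass boss (38 mm across), 74 mm above the bench, between two upright green cheeks (outer faces 28 mm to either side, tops 94 mm above the bench). Frame as the jig.
- leaf (a joint): Angle (rad) of the aluminium leaf about its level hinge along jig y. 0 = closed: level, resting in the catch over the boss; grows as the leaf swings up and back over the hinge, to 1.45. The hinge is stiff: the leaf stays where it is left and takes 1 to 6 N at its tab to swing down.
- leaf_hinge (a point): Centre of the hinge pin, 81 mm above the bench, on the leaf's mid-plane. The frame turns with the leaf: x along it from hinge to tab, z out of its upper face. Leaf: 10 mm thick, 40 mm wide up to x = 147 mm, then a bare tab 30 mm wide to x = 174 mm. A drill bush (18 mm across, 6 mm proud) at x = 53 mm; the wing screw's axis at x = 115 mm.
- leaf_tab (a point): Middle of the tab's upper face, 158 mm from the hinge, beyond the wing's sweep: a good place to push the leaf. Frame as leaf_hinge.
- screw_depth (a joint): How far (m) the captive screw has slid down through the leaf: 0 fully up; 0.0154 its collar sits on the leaf (home, or hanging while the leaf is open). It sinks by its own weight, 1.7 N. Leaf closed, unstarted: 0.0055 to 0.0065, resting on the thread's start; turned backward it climbs to 0.005, then drops at once to 0.009 (the thread drop). Each forward turn from there adds 0.004.
- screw_turn (a joint): Turning angle (rad) of the wing screw, endless; grows clockwise from above (forward). 0 = the wing's dotted end points along the leaf away from the hinge. Right-hand thread, 4 mm pitch, its start hidden and varying: the drop comes 0.7 to 2.6 rad backward of the first position. Turns with some 0.02 N m, stays where left. Gripped tight it sinks only as the hand does.
- wing: Orange wing of the captive screw: a bar 48 mm long, 12 mm thick, 24 mm high, edges rounded, a white dot on top of one end. Origin on the screw's axis; x along the bar to the dot, z up along the screw. Below it a steel neck 15 mm and a collar 30 mm across. Leaf closed: the wing's underside is 12 mm above the leaf's upper face at depth 0.013, 20 mm at 0.005.
- wing_grip (a point): Centre of the orange wing on the screw's axis, 12 mm below its top: grip here from above across the 12 mm thickness. Frame as the wing. With the leaf closed it is 123 mm above the bench less the screw_depth.
- mallet: Wooden joiner's mallet lying on the bench beside the jig: head 55 x 115 x 75 mm at its +x end, 250 mm long in all. Origin under it on the bench. Bystander.
- square: Try square lying flat: dark wooden stock 110 x 20 x 16 mm with a steel blade 150 x 30 mm. Origin under the stock's middle. Bystander.
- blank: Square pale wooden blank 240 x 38 x 38 mm lying on the bench, origin under its middle. Bystander.

How it is judged:
On the way, in this order (a step that is already met when the one before it is completed fails the run):
1. the leaf is down in its catch (value of joint leaf below 0.02 rad), for 0.2 s.
2. the screw has been turned backward until it dropped into its thread, the leaf closed (value of joint screw_turn below 0.85 rad and value of joint screw_depth between 0.0078 and 0.0105 m and value of joint leaf below 0.02 rad), for 0.05 s.
At the end, for the whole second after the job is handed in: The leaf is closed in its catch (within 0.02 rad), the screw stands one turn into its thread from the drop (depth 11.8 to 14.1 mm, about a quarter turn either way), and the fingers hold the wing between them (more than 4 N, wing centre within 28 mm of the TCP) through the last second (value of joint leaf below 0.02 rad and value of joint screw_depth between 0.0118 and 0.0141 m and contact force between the fingers and wing above 4 N and distance between the grasp point and wing_grip below 0.028 m); the arm keeps its last pose, push and grip.
It fails at once if the screw is driven home (value of joint leaf below 0.02 rad and value of joint screw_depth above 0.0148 m).
It fails at once if the mallet is disturbed (distance of mallet from where it was at the start of the episode above 0.02 m).
It fails at once if the try square is disturbed (distance of square from where it was at the start of the episode above 0.02 m).
It fails at once if the blank is disturbed (distance of blank from where it was at the start of the episode above 0.02 m).
It also fails if it takes over 70 s, if anything falls off the work surface, if the arm or the gripper's body presses on something with over 40 N, if the wrist force passes 120 N, or if a joint passes its speed limit or range.

## Working session

There is one attempt and no reset: what is moved stays moved. The work goes in short steps, each a Python script; the robot and the scene stay as the last script left them, time stands still between calls to the robot, and variables do not carry over. Pictures are saved under pics/ and viewed, at most 10 in all, crops included, and the job is handed in when it is done.

```bash
mkdir -p pics; ls; python3 - <<'E'
from workcell import *
import cv2
for n in("scene","top"):
    c=camera(n); cv2.imwrite(f"pics/{n}0.png",c["color"]); print(n,c["camera_matrix"].tolist(),c["world_from_camera"].round(4).tolist())
s=read_state(); print(s)
E
```

```text
pics
scene [[497.7621598296374, 0.0, 282.10121645854184], [0.0, 497.7621598296374, 199.6222798334068], [0.0, 0.0, 1.0]] [[-0.4068, 0.4944, -0.7682, 1.4076], [0.9135, 0.2272, -0.3376, 0.3981], [0.0076, -0.839, -0.544, 0.6772], [0.0, 0.0, 0.0, 1.0]]
top [[380.2840307223559, 0.0, 280.2221996324488], [0.0, 380.2840307223559, 207.77782551289587], [0.0, 0.0, 1.0]] [[0.0102, -0.9982, 0.0586, 0.5434], [-0.9999, -0.0108, -0.011, 0.0462], [0.0116, -0.0585, -0.9982, 0.9567], [0.0, 0.0, 0.0, 1.0]]
{'time_s': 0.1, 'qpos': array([ 8.93589473e-01,  3.13368680e-01,  1.49834592e+00,  2.21839660e-05,
        1.33099663e+00, -2.23404039e-01]), 'qvel': array([ 0.00056001, -0.00214886, -0.00107633,  0.00138516, -0.00160693,
       -0.00140341]), 'joint_torque': array([ 1.97058871e-03, -4.12904155e+01, -2.60142356e+01, -1.86806469e-04,
        3.08704097e-03, -1.42986781e-05]), 'position': array([0.23003102, 0.47169715, 0.24951099]), 'tcp_rot': array([-3.14050665e+00, -2.68828696e-04,  2.68778441e+00]), 'ft_force': array([ 0.46033413, -0.35318534,  0.18088121]), 'ft_torque': array([-0.00830673, -0.00284736,  0.02322652]), 'finger_force': 0.0, 'width': 0.9997260212495085}
```

View pics/top0.png

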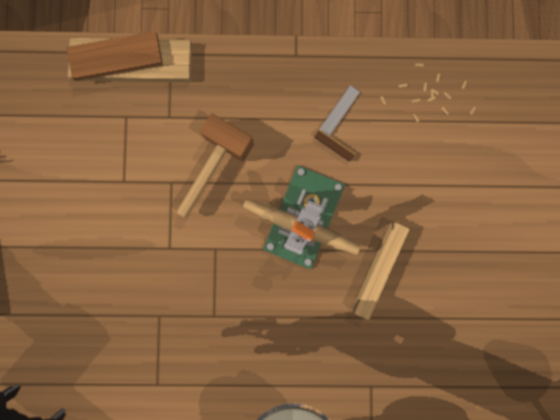

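View pics/scene0.png

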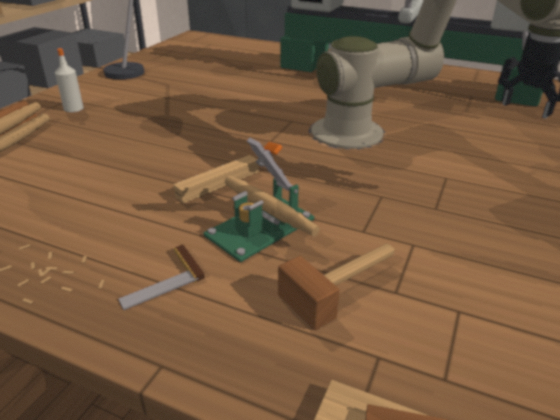

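The top view shows the jig amid the picture. Its base bolts are at about (301,171), (338,186), (270,246) and (308,262), the catch (brass) at (312,200), and the wing on the raised leaf at (303,231). The hinge is on the robot's side. The mallet is left of the jig, the blank right, and the square beyond it. The scene view shows the leaf about half up, with its tab at (252,143) and the wing at (273,149).

```bash
cat > h.py <<'E'
from workcell import *
import numpy as np, cv2
def ray_z(c,uv,z):
    K,T=c["camera_matrix"],c["world_from_camera"]
    d=T[:3,:3]@np.linalg.inv(K)@np.array([uv[0],uv[1],1.]); o=T[:3,3]
    return o+d*(z-o[2])/d[2]
def proj(c,P):
    K,T=c["camera_matrix"],c["world_from_camera"]
    q=(np.atleast_2d(P)-T[:3,3])@T[:3,:3]; q=q@K.T
    return q[:,:2]/q[:,2:]
E
python3 - <<'E'
from h import *
c=camera("top"); im=c["color"]; hsv=cv2.cvtColor(im,cv2.COLOR_BGR2HSV)
m=cv2.inRange(hsv,(60,70,30),(95,255,255)); m[:150]=0;m[285:]=0;m[:,:250]=0;m[:,360:]=0
pts=np.argwhere(m)[:,::-1]
w=np.array([ray_z(c,p,0.012)[:2] for p in pts])
r=cv2.minAreaRect((w*1000).astype(np.float32)); print(r, cv2.boxPoints(r).tolist())
a=cv2.resize(im[150:290,240:370],None,fx=4.2,fy=4.2,interpolation=cv2.INTER_CUBIC)
s=camera("scene"); im2=s["color"]
cv2.imwrite("pics/topz.png",a)
b=cv2.resize(im2[130:265,170:330],None,fx=4.3,fy=4.3,interpolation=cv2.INTER_CUBIC); cv2.imwrite("pics/scz.png",b)
E
```

```text
((577.924560546875, -22.41968536376953), (122.5700912475586, 222.81126403808594), 68.58263397216797) [[451.833251953125, -38.791934967041016], [659.25830078125, -120.15347290039062], [704.015869140625, -6.047435760498047], [496.5908203125, 75.31410217285156]]
```

View pics/topz.png

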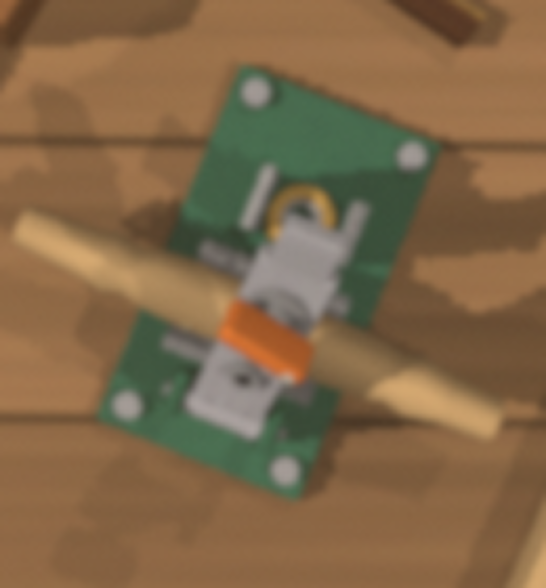

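View pics/scz.png

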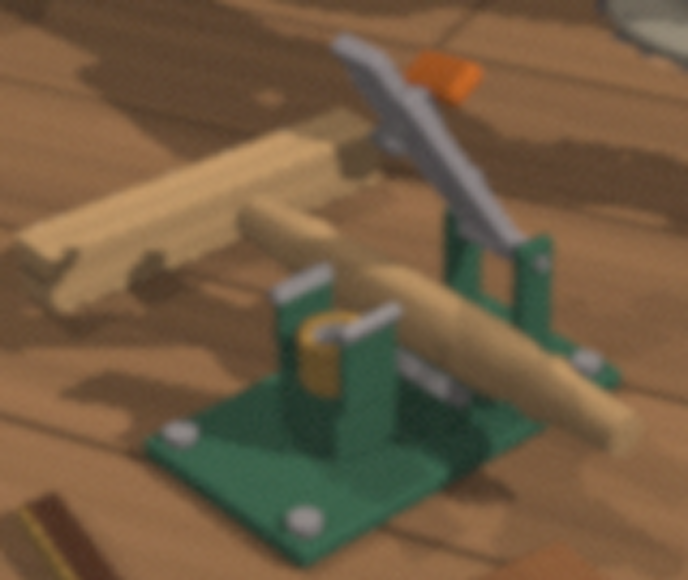

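The crops show the base corners at top-crop (242,66), (440,148), (300,498) and (100,420), and the boss at (303,213). The tab end is at top-crop (318,229) and scene-crop (350,40). The wing bar runs from (228,320) to (300,370), with the dot at its right end, about 90° clockwise.

```bash
cat >> h.py <<'E'
def jw(p,x,y,yaw):
    c,s=np.cos(yaw),np.sin(yaw); p=np.atleast_2d(p)
    return np.c_[x+c*p[:,0]-s*p[:,1], y+s*p[:,0]+c*p[:,1], p[:,2]]
def leafp(p,a):  # leaf frame -> jig frame
    p=np.atleast_2d(p); c,s=np.cos(a),np.sin(a)
    return np.c_[-.075+c*p[:,0]-s*p[:,2], p[:,1], .081+s*p[:,0]+c*p[:,2]]
E
python3 - <<'E'
from h import *
from scipy.optimize import least_squares
ct,cs=camera("top"),camera("scene")
T=lambda u,v:(240+u/4.2-.4,150+v/4.2-.4); S=lambda u,v:(170+u/4.3-.4,130+v/4.3-.4)
hx,hy=.115,.065
# top: far-left, far-right, near-right, near-left ; boss
top=[((hx,hy,.012),T(242,66)),((hx,-hy,.012),T(440,148)),((-hx,-hy,.012),T(300,498)),((-hx,hy,.012),T(100,420)),((.04,0,.074),T(303,213))]
# scene: near corner of the base (+x,+y) , (+x,-y)
sc=[((hx,hy,.012),S(304,558)),((hx,-hy,.012),S(150,440)),((-hx,hy,.012),S(620,378))]
def res(v):
    x,y,w,a=v
    r=[]
    for c,l in((ct,top),(cs,sc)):
        for P,uv in l: r.append(proj(c,jw(P,x,y,w))[0]-uv)
    r.append(proj(cs,jw(leafp((.174,0,0),a),x,y,w))[0]-S(345,42))
    r.append(proj(ct,jw(leafp((.174,0,.0),a),x,y,w))[0]-T(318,231))
    return np.array(r).ravel()
o=least_squares(res,[.578,-.022,-.374,.9],loss="soft_l1")
print(o.x); print(res(o.x).reshape(-1,2).round(1).tolist())
np.save("fit.npy",o.x)
x,y,w,a=o.x
for p in((.158,0,.005),(.174,0,.005),(.115,0,.0316)): print(p,jw(leafp(p,a),x,y,w)[0].round(4))
print("boss",jw((.04,0,.074),x,y,w)[0])
E
```

```text
[ 0.57742534 -0.02288511 -0.37020295  1.00728029]
[[-0.7, -0.9], [0.4, -1.2], [0.0, 1.5], [-1.2, 0.5], [0.2, -0.5], [-0.4, -1.5], [-2.7, -0.9], [0.4, -3.5], [1.3, 0.1], [0.1, -0.6]]
(0.158, 0, 0.005) [ 0.5822 -0.0248  0.2172]
(0.174, 0, 0.005) [ 0.5902 -0.0278  0.2308]
(0.115, 0, 0.0316) [ 0.5399 -0.0083  0.1951]
boss [ 0.6147155  -0.03735729  0.074     ]
```

```bash
cat >> h.py <<'E'
X,Y,W,A0=np.load("fit.npy") if __import__("os").path.exists("fit.npy") else (0,0,0,0)
def st():
    s=read_state(); print("t%.1f"%s["time_s"],s["position"].round(4),"F",s["ft_force"].round(1),"q6 %.2f w %.3f ff %.1f"%(s["qpos"][5],s["width"],s["finger_force"])); return s
E
cat > push.py <<'E'
from h import *
O=[np.pi,0,W+np.pi]
def tcp(a,over=0):
    p=leafp((.165,0,.005-over),a)[0]; p=p+[-.011,0,.019]; return jw(p,X,Y,W)[0]
close_gripper(30)
p=tcp(1.2); move_ptp([p[0]-.03,p[1],p[2]+.05],O); st()
move_straight(tcp(1.12),v=.15); st()
for a in np.linspace(1.0,.06,10):
    move_straight(tcp(a,.001),v=.08)
    if abs(a-.5)<.3: s=st()
for k in range(12):
    p=tcp(.06-.008*k); move_straight(p,v=.03); s=st()
    if s["ft_force"][2]>14: break
cv2.imwrite("pics/closed_sc.png",camera("scene")["color"])
p=s["position"]; move_straight([p[0],p[1],p[2]+.14],v=.2); let_go(); st()
cw=camera("wrist")["color"]; cv2.imwrite("pics/closed_w.png",cw); cv2.imwrite("pics/closed_top.png",camera("top")["color"])
E
python3 push.py
```

```text
t3.1 [ 0.5186 -0.011   0.3056] F [-0.8 -0.   0.2] q6 -1.45 w 0.002 ff 0.0
t3.7 [ 0.56   -0.0159  0.2512] F [0.5 0.1 1.1] q6 -1.44 w -0.000 ff 0.0
t4.8 [ 0.6028 -0.0328  0.2198] F [-0.8  0.1 -0.5] q6 -1.45 w 0.001 ff 0.0
t5.2 [ 0.6139 -0.0371  0.2071] F [ 0.3  1.  -0.3] q6 -1.45 w -0.005 ff 0.0
t5.6 [ 0.6237 -0.0409  0.1934] F [-0.6  0.4  0. ] q6 -1.45 w 0.001 ff 0.0
t6.0 [ 0.6321 -0.0442  0.1787] F [-0.2  0.4 -0.4] q6 -1.45 w 0.004 ff 0.0
t6.3 [ 0.639  -0.0469  0.1632] F [-0.7  0.4 -0.1] q6 -1.46 w -0.002 ff 0.0
t6.7 [ 0.6444 -0.0489  0.1469] F [-0.9  0.3  0.2] q6 -1.46 w -0.002 ff 0.0
t7.7 [ 0.6506 -0.0513  0.1152] F [-0.5  0.6  0.7] q6 -1.46 w -0.000 ff 0.0
t7.9 [ 0.6506 -0.0513  0.1135] F [ 0.2  0.7 -0. ] q6 -1.46 w 0.005 ff 0.0
t8.2 [ 0.6507 -0.0513  0.1121] F [-0.4  1.3 -0.2] q6 -1.46 w -0.001 ff 0.0
t8.4 [ 0.6509 -0.0514  0.111 ] F [0.2 0.1 0.6] q6 -1.46 w 0.004 ff 0.2
t8.7 [ 0.651  -0.0514  0.1096] F [ 0.9 -0.5  1.2] q6 -1.46 w -0.001 ff 0.5
t8.9 [ 0.651  -0.0514  0.1082] F [ 1.9 -0.  -0.3] q6 -1.46 w -0.002 ff 0.4
t9.2 [ 0.651  -0.0515  0.1068] F [ 0.7 -0.1  0.5] q6 -1.46 w -0.003 ff 0.4
t9.4 [ 0.651  -0.0514  0.1055] F [0.4 0.1 0.5] q6 -1.46 w -0.002 ff 0.4
t9.7 [ 0.6511 -0.0514  0.1047] F [-1.5 -0.   5.4] q6 -1.46 w -0.002 ff 2.5
t9.9 [ 0.6511 -0.0515  0.1046] F [-6.   0.9 13.4] q6 -1.46 w 0.001 ff 6.6
t10.2 [ 0.6511 -0.0514  0.1045] F [-9.7  2.7 20.8] q6 -1.46 w -0.002 ff 10.6
t11.9 [ 0.6511 -0.0514  0.2445] F [ 0.2 -0.   0.1] q6 -1.46 w 1.001 ff 0.0
```

```bash
python3 - <<'E'
import cv2,numpy as np
s=cv2.imread("pics/closed_sc.png")[130:265,170:330];t=cv2.imread("pics/closed_top.png")[160:270,250:350];w=cv2.imread("pics/closed_w.png")
a=cv2.resize(w,(400,300));b=cv2.resize(s,(400,300),interpolation=2);c=cv2.resize(t,(400,300),interpolation=2)
d=cv2.resize(w[150:350,180:380],(400,300),interpolation=2)
cv2.imwrite("pics/m1.png",np.vstack([np.hstack([a,b]),np.hstack([c,d])]))
E
```

```text
(no output)
```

View pics/m1.png

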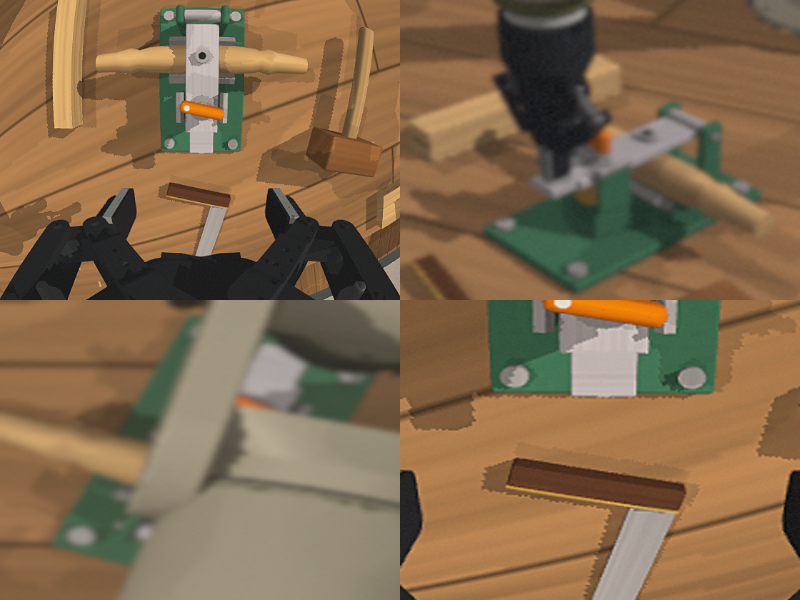

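The leaf is closed in the catch (scene crop). In the wrist picture (shown at 400x300) the wing runs from the dot at (186,106) to (222,114), so the turn is about +1.75 rad. I'll measure it with the fisheye model.

```bash
cat >> h.py <<'E'
def wing(z=.123,save=None):
    c=camera("wrist"); im=c["color"]
    if save: cv2.imwrite(save,im)
    hsv=cv2.cvtColor(im,cv2.COLOR_BGR2HSV); m=cv2.inRange(hsv,(4,190,120),(18,255,255))
    n,l,s,_=cv2.connectedComponentsWithStats(m); k=1+np.argmax(s[1:,4])
    v,u=np.nonzero(l==k)
    K,T=c["camera_matrix"],c["world_from_camera"]
    d=np.c_[u-K[0,2],v-K[1,2]]/[K[0,0],K[1,1]]; th=np.hypot(*d.T)
    r=np.c_[d/th[:,None]*np.sin(th)[:,None],np.cos(th)]@T[:3,:3].T
    P=T[:3,3]+r*((z-T[2,3])/r[:,2])[:,None]
    rect=cv2.minAreaRect((P[:,:2]*1000).astype(np.float32)); b=cv2.boxPoints(rect)
    e=max((b[1]-b[0],b[2]-b[1]),key=np.linalg.norm)
    return np.array(rect[0])/1000, np.array(rect[1]), np.arctan2(e[1],e[0]), len(u)
E
python3 - <<'E'
from h import *
ce,sz,ya,n=wing()
print(ce,sz,ya,n,"turn mod pi",(W-ya)%np.pi,"expected",jw((.04,0,0),X,Y,W)[0])
E
```

```text
[ 0.61037811 -0.03488833] [47.35089493 12.75623703] 0.9884668 919 turn mod pi 1.7829229046890798 expected [ 0.6147155  -0.03735729  0.        ]
```

```bash
python3 - <<'E'
from h import *
O=[np.pi,0,.988]
move_ptp([.6135,-.0365,.235],O); st()
r=wing(.129,"pics/w2.png"); print(r)
c=camera("wrist"); print(c["world_from_camera"].round(3).tolist())
E
```

```text
t13.6 [ 0.6136 -0.0365  0.235 ] F [0.2 0.2 0.7] q6 0.33 w 1.003 ff 0.0
(array([ 0.61209839, -0.03277895]), array([48.84173584, 11.25044632]), np.float32(0.99168295), 862)
[[0.835, -0.527, -0.157, 0.653], [-0.55, -0.8, -0.241, 0.024], [0.001, 0.288, -0.958, 0.359], [0.0, 0.0, 0.0, 1.0]]
```

View pics/w2.png

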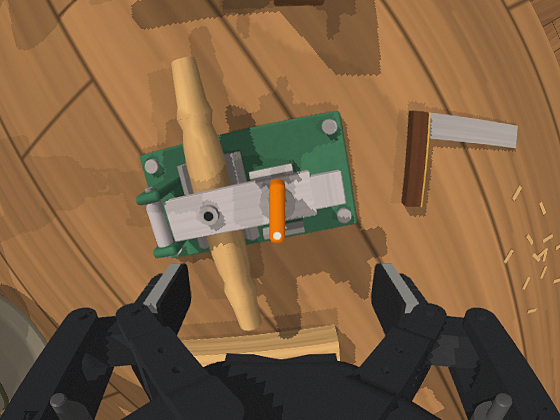

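The picture shows the wing midway between the open fingers, at about (277,210), roughly 2 mm left of the tool plane. The measured yaw is 0.99. Next I descend and grip, and let the arm's compliance show the true axis.

```bash
python3 - <<'E'
from h import *
O=[np.pi,0,.99]
move_straight([.6126,-.036,.1235],O,v=.12); st()
close_gripper(40); s=st(); pause(.2); s=st(); print(s["qpos"].round(3),s["ft_torque"].round(2))
E
```

```text
t14.8 [ 0.613  -0.0361  0.1243] F [ 0.6  0.1 -0.6] q6 0.33 w 0.997 ff 0.0
t15.4 [ 0.6116 -0.0352  0.1237] F [-7.1  4.3  4.8] q6 0.33 w 0.134 ff 53.6
t15.6 [ 0.6116 -0.0352  0.1236] F [-7.4  3.5  6. ] q6 0.33 w 0.128 ff 53.6
[-2.490e-01  6.210e-01  1.371e+00  1.000e-03  1.153e+00  3.310e-01] [0.58 1.21 0.06]
```

```bash
cat > turn.py <<'E'
from h import *
import json
def step(c,yaw,bias,dy):
    """one helical step: rotate by dy, re-centre along the closing line by the felt force, press bias (m) below the present height"""
    s=read_state(); yaw+=dy
    n=np.array([np.sin(yaw-dy),-np.cos(yaw-dy)]); f=s["ft_force"][:2]@n
    c=c+n*np.clip(f/8000*.6,-.001,.001)
    q=ik([c[0],c[1],s["position"][2]-bias],[np.pi,0,yaw]); assert q is not None and abs(q[5]-s["qpos"][5])<1.2
    goto_joints(q); return c,yaw
E
cat > back.py <<'E'
from turn import *
c=np.array([.6120,-.0356]); yaw=.99; z0=read_state()["position"][2]; zt=z0; drop=False
for k in range(24):
    c,yaw=step(c,yaw,.0012,.12); s=st(); z=s["position"][2]; zt=max(zt,z)
    if z<zt-.0011: drop=True; break
print("drop?",drop,"yaw",yaw)
for k in range(6):
    if not drop: break
    c,yaw=step(c,yaw,.0012,0); s=st()
    if zt-s["position"][2]>.003 and s["ft_force"][2]>4: break
json.dump([*c,yaw,zt],open("c.json","w")); print(c,yaw,zt)
E
python3 back.py
```

```text
t15.9 [ 0.6114 -0.0351  0.1236] F [-3.9  1.7  9.1] q6 0.21 w 0.130 ff 54.3
t16.1 [ 0.6113 -0.0351  0.1237] F [-4.7  1.1  8.9] q6 0.09 w 0.126 ff 54.2
t16.4 [ 0.6113 -0.0351  0.1238] F [-1.7  0.7  8.2] q6 -0.03 w 0.133 ff 54.1
t16.6 [ 0.6113 -0.035   0.1239] F [-0.6  1.6  7. ] q6 -0.15 w 0.132 ff 54.0
t16.9 [ 0.6113 -0.035   0.1239] F [-1.8  0.4  7.7] q6 -0.27 w 0.132 ff 54.0
t17.1 [ 0.6113 -0.035   0.124 ] F [-0.3  1.4  6. ] q6 -0.39 w 0.129 ff 53.9
t17.4 [ 0.6113 -0.035   0.1241] F [-0.2  1.5  6.3] q6 -0.51 w 0.132 ff 53.9
t17.6 [ 0.6114 -0.035   0.1241] F [1.  0.7 6.8] q6 -0.63 w 0.130 ff 53.8
t17.9 [ 0.6114 -0.0349  0.1241] F [0.8 0.  6.4] q6 -0.75 w 0.130 ff 53.8
t18.1 [ 0.6114 -0.0349  0.1241] F [-0.   0.6  6.4] q6 -0.87 w 0.137 ff 53.9
t18.4 [ 0.6114 -0.0348  0.1241] F [-0.   0.5  6. ] q6 -0.99 w 0.131 ff 53.8
t18.6 [ 0.6114 -0.0348  0.1241] F [1.2 1.6 5.8] q6 -1.11 w 0.137 ff 53.7
t18.9 [ 0.6114 -0.0347  0.1238] F [2.1 0.1 4.8] q6 -1.23 w 0.135 ff 53.7
t19.1 [ 0.6113 -0.0347  0.1227] F [ 4.5  0.5 -0.5] q6 -1.34 w 0.133 ff 52.0
drop? True yaw 2.6700000000000013
t19.4 [ 0.6113 -0.0348  0.1213] F [ 4.4 -1.9 -2. ] q6 -1.34 w 0.132 ff 51.8
t19.6 [ 0.6113 -0.0347  0.1207] F [ 3.4 -2.   5.1] q6 -1.35 w 0.131 ff 53.0
[ 0.61096383 -0.03449723] 2.6700000000000013 0.12414873208991165
```

```bash
cat > fwd1.py <<'E'
from turn import *
*c,yaw,zt=json.load(open("c.json")); c=np.array(c)
for k in range(2): c,yaw=step(c,yaw,.0012,0); st()
for k in range(14):
    c,yaw=step(c,yaw,.001,-.29); s=st()
json.dump([*c,yaw,zt],open("c.json","w")); print(c,yaw)
let_go(); pause(.3); st()
p=read_state()["position"]; move_straight([p[0],p[1],.2],v=.2); q=read_state()["qpos"]; q[5]-=np.pi; goto_joints(q); st()
print(wing(.122,"pics/w3.png")); cv2.imwrite("pics/s3.png",camera("scene")["color"][130:265,170:330])
E
python3 fwd1.py
```

```text
t19.9 [ 0.6114 -0.0348  0.1206] F [ 1.3 -1.5  9. ] q6 -1.35 w 0.129 ff 53.7
t20.1 [ 0.6113 -0.0348  0.1206] F [ 1.5 -0.9  9. ] q6 -1.35 w 0.129 ff 53.8
t20.5 [ 0.6113 -0.0348  0.1205] F [ 2.4 -1.8  6.3] q6 -1.06 w 0.131 ff 53.3
t20.9 [ 0.6113 -0.0349  0.1203] F [ 2.4 -2.1  6.2] q6 -0.77 w 0.129 ff 53.3
t21.3 [ 0.6112 -0.0349  0.1201] F [ 1.  -2.   6.9] q6 -0.48 w 0.129 ff 53.4
t21.7 [ 0.6112 -0.0349  0.1199] F [ 0.5 -1.9  7.3] q6 -0.19 w 0.128 ff 53.4
t22.1 [ 0.6111 -0.0349  0.1197] F [-0.  -1.7  7.1] q6 0.10 w 0.130 ff 53.4
t22.4 [ 0.6111 -0.0348  0.1195] F [-1.4 -1.7  8.5] q6 0.39 w 0.130 ff 53.5
t22.8 [ 0.6111 -0.0348  0.1194] F [-0.9 -2.2  7.5] q6 0.68 w 0.132 ff 53.5
t23.2 [ 0.611  -0.0348  0.1191] F [-1.5 -1.5  7.3] q6 0.97 w 0.129 ff 53.6
t23.6 [ 0.611  -0.0347  0.119 ] F [-1.8 -0.2  8.8] q6 1.26 w 0.133 ff 53.6
t24.0 [ 0.611  -0.0347  0.1188] F [-2.  -0.7  8.1] q6 1.55 w 0.129 ff 53.6
t24.4 [ 0.6111 -0.0346  0.1186] F [-2.1 -0.1  9.1] q6 1.84 w 0.133 ff 53.6
t24.7 [ 0.611  -0.0346  0.1184] F [-0.3  0.3  9. ] q6 2.13 w 0.131 ff 53.6
t25.1 [ 0.6111 -0.0346  0.1182] F [-0.5  0.6  8.5] q6 2.42 w 0.131 ff 53.6
t25.5 [ 0.6111 -0.0345  0.118 ] F [0.  1.3 8.8] q6 2.71 w 0.131 ff 53.6
[ 0.6111362  -0.03482412] -1.389999999999999
t26.5 [ 0.6111 -0.0348  0.1172] F [0.1 0.7 0.4] q6 2.71 w 1.000 ff 0.0
t29.7 [ 0.6107 -0.0347  0.1988] F [ 0.4  1.  -0.2] q6 -0.43 w 1.000 ff 0.0
(array([ 0.61001935, -0.03278243]), array([11.37634373, 50.16605377]), np.float32(-1.3813725), 1113)
```

The forward travel matches 4 mm per turn (2.6 mm over 4.06 rad), and the measured wing yaw of -1.38 fits the commanded -1.39. I'll take a new hold and turn the remaining 2.2 rad.

```bash
cat > fwd2.py <<'E'
from turn import *
*c,yaw,zt=json.load(open("c.json")); c=np.array([.6111,-.0347]); yaw+=np.pi
move_straight([*c,.1185],[np.pi,0,yaw],v=.12); st()
close_gripper(40); st()
for k in range(8):
    c,yaw=step(c,yaw,.0008,-2.2/8); s=st()
c,yaw=step(c,yaw,.0003,0); pause(.3); st()
cv2.imwrite("pics/s4.png",np.vstack([cv2.resize(camera("scene")["color"][130:265,170:330],(640,540),interpolation=2)])); print(yaw,c)
E
python3 fwd2.py
```

```text
t30.6 [ 0.6115 -0.0348  0.1193] F [0.3 0.9 0.6] q6 -0.43 w 1.000 ff 0.0
t31.3 [ 0.6112 -0.0347  0.1188] F [-0.9  0.3  2.3] q6 -0.43 w 0.133 ff 47.1
t31.7 [ 0.6113 -0.0347  0.1185] F [-1.6  0.4  5.7] q6 -0.16 w 0.128 ff 47.6
t32.0 [ 0.6112 -0.0347  0.1183] F [0.4 0.9 5.8] q6 0.12 w 0.132 ff 47.7
t32.4 [ 0.6112 -0.0347  0.1181] F [-0.4  0.3  6.4] q6 0.39 w 0.129 ff 47.7
t32.8 [ 0.6112 -0.0348  0.118 ] F [-0.7  0.   6.1] q6 0.67 w 0.132 ff 47.7
t33.1 [ 0.6112 -0.0347  0.1178] F [-1.5  0.3  5. ] q6 0.94 w 0.132 ff 47.7
t33.5 [ 0.6112 -0.0347  0.1176] F [-0.2 -1.2  5.4] q6 1.22 w 0.133 ff 47.7
t33.9 [ 0.6112 -0.0348  0.1175] F [-0.1  0.1  6. ] q6 1.49 w 0.131 ff 47.7
t34.2 [ 0.6112 -0.0348  0.1173] F [-1.1  0.7  5.2] q6 1.77 w 0.130 ff 47.7
t34.8 [ 0.6112 -0.0347  0.1173] F [ 1.4 -0.1  5.1] q6 1.77 w 0.132 ff 47.5
-0.4484073464102061 [ 0.61086543 -0.03466299]
```

View pics/s4.png

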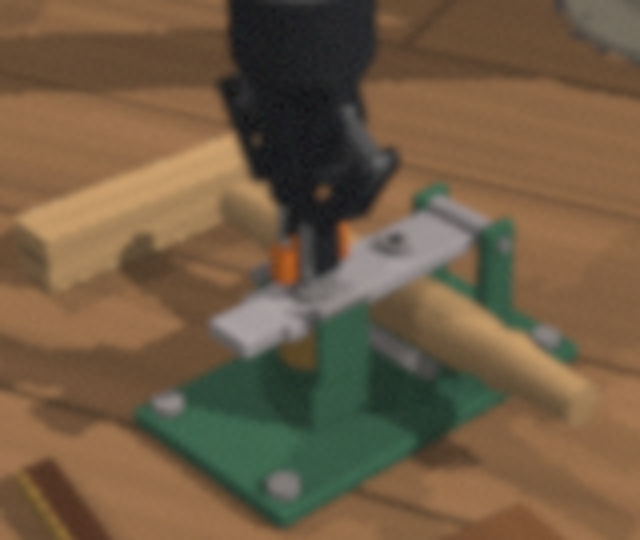

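The leaf is level in its catch and the wing (orange at (285,262) and (343,240)) is held between the fingers. The travel matches one full turn, so I'm handing in.

```bash
python3 -c "
from workcell import *
print(finish_job())"
```

```text
the job is handed in; nothing more can be done
None
```

I handed the job in with the leaf closed in its catch, the screw felt to drop and then turned forward one full turn (about 6.26 rad, estimated depth 13 mm), and the wing held between the fingers at about 48 N; the bystanders were never approached, and no verdict was returned.

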